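# Load and close up the break-room food processor

### The job

Get the food processor ready to chop the onions: fit its S-blade all the way down on the drive shaft in the bowl, then put every half onion from the chopping board into the bowl, put the lid on so that it sits flat and fully home on the rim, and only then swing both side clips up and in until they hook over the lid. Leave the knife, the spice jar and the mug where they are.

Things in the scene. Friction and masses are not known exactly. Their poses are not given: they have to be found in the camera images.
- processor: the food processor, fixed: white motor base 190 (x) x 180 (y) x 98 mm high, on it a clear open round bowl. Origin on the table under the bowl's axis; z up, x to the bowl's handle (out to x 132 mm, z 115 to 195), -x to the control panel. Bowl: outer diameter 164, wall 4, inner floor at z 105, rim at z 200 mm. A square drive shaft stands in the middle of its floor
- shaft_top (a point): centre of the top of the square steel drive shaft, on the bowl's axis, 62 mm above the bowl's floor (167 above the table). 16 mm square; the top 8 mm taper to 9 mm square. x and y of this frame are square to its faces. It turns about its axis against friction (0.12 N m, within +-0.8 rad) and starts at any angle up to 0.6 rad
- clip_left (a joint): the processor's left clip, on its +y side. 0 rad: upright, shut, against its stop, its hook over the rim of the seated lid; grows as it leans outward, to 0.7. Hinge 105 mm above the table at y +94 mm of processor, axis along the processor's x; stiff (about 1 N at the tip moves it; it stays where left). The hook passes over the lid only when the lid is down
- clip_left_tip (a point): a point on the outer face of the left clip, mid-width, 100 mm up its arm from the hinge. The clip is a steel strap 30 mm wide, 6 thick, 112 long; its hook turns 28 mm inward at the top (216 mm above the table when shut). Axes: z up along the arm, x along the hinge. To shut it, push it inward from outside near its top
- clip_right (a joint): the processor's right clip, on its -y side. 0 rad: upright, shut, against its stop, its hook over the rim of the seated lid; grows as it leans outward, to 0.7. Hinge 105 mm above the table at y -94 mm of processor, axis along the processor's x; stiff (about 1 N at the tip moves it; it stays where left). The hook passes over the lid only when the lid is down
- clip_right_tip (a point): a point on the outer face of the right clip, mid-width, 100 mm up its arm from the hinge. The clip is a steel strap 30 mm wide, 6 thick, 112 long; its hook turns 28 mm inward at the top (216 mm above the table when shut). Axes: z up along the arm, x along the hinge. To shut it, push it inward from outside near its top
- blade: the S-blade, 0.12 kg: grey square hub 30 mm wide, 78 tall; at its foot two steel wings, 8 and 21 mm up, 3 thick, reaching 65 mm out along +x and -x. Origin: centre of the hub's underside, z up, x, y square to its faces. It stands on its hub. Square bore 19.5 wide, true to the faces, 68 deep, open below: fits the shaft at any quarter turn, down to the bowl's floor. Grip it above the wings
- lid: the lid: grey disc, diameter 168, 6 mm thick (z 10 to 16), on top a black round knob, diameter 40, z 16 to 44; below a plug, diameter 149, 10 mm high, tapered edge, that goes into the bowl's mouth (152). Origin: centre of the plug's underside; z up through the knob. Lies on the table on its plug; seated (any yaw) its origin is 190 mm above the table. 0.16 kg
- onion1: half an onion lying on its cut face on the chopping board: pale dome 42 mm in diameter, 26 mm high, the sides near the cut face upright to 9 mm; origin at the centre of the cut face, z towards the top of the dome. About 0.035 kg. 2 to 4 of the four are present; the bowl holds them all around the hub in one layer
- onion2: half an onion lying on its cut face on the chopping board: pale dome 42 mm in diameter, 26 mm high, the sides near the cut face upright to 9 mm; origin at the centre of the cut face, z towards the top of the dome. About 0.035 kg. 2 to 4 of the four are present; the bowl holds them all around the hub in one layer
- onion3: half an onion lying on its cut face on the chopping board: pale dome 42 mm in diameter, 26 mm high, the sides near the cut face upright to 9 mm; origin at the centre of the cut face, z towards the top of the dome. About 0.035 kg. 2 to 4 of the four are present; the bowl holds them all around the hub in one layer
- onion4: half an onion lying on its cut face on the chopping board: pale dome 42 mm in diameter, 26 mm high, the sides near the cut face upright to 9 mm; origin at the centre of the cut face, z towards the top of the dome. About 0.035 kg. 2 to 4 of the four are present; the bowl holds them all around the hub in one layer
- board: the wooden chopping board, fixed, 220 (x) x 240 (y) x 15 mm; origin under its centre; the half onions lie on its top (z 15 mm)
- knife: a kitchen knife lying along x on the board's +y edge, 210 mm long; origin under its middle; leave it
- jar: a spice jar, 48 mm in diameter, 80 mm high, standing near the blade and lid; origin under its centre; leave it
- mug: a white mug, 80 mm in diameter, 85 mm high, behind the left clip; origin under its centre; leave it
Mind the look-alikes: they are no part of the job. What is shaped like the blade but purple or turquoise is not meant. Leave any orange look-alike of the onion2 alone.

How it is judged:
By the outcome, as a careful person would: the job done as asked, in the order asked, and still so for the second after the job is handed in, with the robot touching nothing.
Of onion1, onion2, onion3, onion4 only 2 to 4 are there at a start; the rules pass over those that are not, and their reading is None.
At some moment in a run one of onion1, onion2, onion3, onion4, lid may be knocked a few centimetres aside while the robot is not near it.
Once in a run the grip may slacken for a moment while it holds something.
It also fails if it takes over 210 s, if anything falls off the work surface, if the arm or the gripper's body presses on something with over 40 N, if the wrist force passes 120 N, or if a joint passes its speed limit or range.

### The arm

A 6-joint arm with a two-finger parallel gripper is mounted at the origin on the work surface. World frame = base frame: x ahead of the robot, y to its left, z up, the work surface at z = 0. Lengths are in m, angles in rad, forces in N, time in s.
With the tool pointing down it reaches from about 0.35 to 0.95 m from the base axis. Payload 17.4 kg.
Tool frame: the origin (TCP) lies at the very end of the fingers, on their centre line; the grasp point (between the pads) lies 19 mm behind it; z points along the fingers, y is the line along which they close (so a half turn about z gives the same grasp; the last joint's range is limited). The gripper opens to 93 mm and grips with 3 to 60 N. Pads are 15 mm wide; open, the fingers measure 128 mm over their backs; the gripper's body (75 mm by 188 mm) begins 65 mm behind the grasp point.
Start: joints at [-1.332, 0.116, 1.442, -0, 1.584, -0.038], TCP at [0.184, -0.649, 0.219] pointing down, gripper open.
Joint ranges: [-2.83, 2.83], [-0.83, 2.19], [0.07, 2.5], [-1.14, 4.28], [0.01, 3], [-2.97, 2.97]. Speed limits (rad/s): [1.89, 1.89, 2.22, 3.14, 3.14, 3.14].

### API

Orientations are given as a unit quaternion [x, y, z, w].
In Python, from cell import state, camera, camera_model, hand_in, look_for, regions_of, place_of gives the robot as it stands.
- The arm moves only by the tool apply_moves, never from a script. Its argument "moves" is one flat list of numbers, 4 for each row, row after row: the shift along the world's x, y, z in cm, then the turn about the world's z in rad. A call has 1 to 20 rows; each row shifts and turns the commanded pose from where the row before left it; what a row does not reach is not made up. A row lasts 1/8 s, in which the tool goes at most 62.5 mm and 10.7 degrees, less where a joint would pass 70% of its speed; a pose out of reach is approached as far as the arm can. A call with a gripper value outside its range is refused whole. "gripper" is the finger opening in cm, from 0 to 9.3, set as the call begins (left out, the last holds). The fingers move at their own pace and stop on an object; the grip force is fixed at half the most. Time passes only in rows, so rows that do not move let the fingers close. It gives the time, the measured TCP pose, the force, the opening and the grip force at its end, in the units of the state.
- state(): the state, without advancing time (a new reading comes with each control period).
- camera(name): name is "scene" or "top"; returns the picture (480x640x3 uint8, blue, green, red); there is no depth.
- camera_model(name): a dict with "fx", "fy", "cx", "cy" (pixels), "R" (3x3) and "t" (3): a world point X has camera coordinates R X + t. Camera axes: x right, y down, z forward; pixel columns grow to the right and rows downward; lengths in m; the calibration is good to about 2 mm. A picture is of the moment at which its call begins. camera_model takes no time and is no camera call.
- hand_in(): hands the job in; it is judged then, once.
Trained networks look in the newest picture that a camera, given by its name, has taken for a name from the list of things; names that differ only in an ending like _2 or _b are one class to them, and where a whole thing is asked for, a point or a joint stands for the part that bears it (a point fixed in the world has none). Each returns a list of dicts, best first, with "confidence" (0 to 1); they miss things now and then, are a little off and sometimes report something else, mostly with a low value. They report only what shows in the picture. A call takes as long as a camera call. They do not tell look-alikes from the thing itself.
- look_for(query, camera): "position" ([column, row] in pixels, amid what is visible of it).
- regions_of(query, camera): "region" (480x640 bool, what is visible of it) and "position" ([column, row] in pixels, amid what is visible of it).
- place_of(query, camera): "position" ([column, row] in pixels: a listed point, or the origin of a listed thing).
The state is a dict: "time": time; "q": joint angles; "qd": joint speeds; "joint_efforts": joint torques, N m; "position": TCP position; "ee_rot": TCP orientation; "force": force on the tool from outside, world axes, zero at the start; "wrist_torque": the same for the moment, N m; "width": opening from 0.0 (shut) to 1.0 (fully open); "gripper_force": force on a finger pad.
Only numpy, scipy, OpenCV 4.12 (cv2) and the standard library are available. Lean on these libraries where they do the work, as an engineer would, in place of code of your own. Each camera call takes 0.05 s, during which the arm holds its last target. There are 200 camera calls.

## Working session

There is one attempt and no reset: what is moved stays moved. The work goes in short steps, Python scripts to look and compute and a tool call to move; the robot and the scene stay as the last step left them, time stands still between calls to the robot, and variables do not carry over. Pictures are saved under pics/ and viewed, at most 16 in all, crops included, and the job is handed in when it is done.

Besides the shell and the picture viewer there is one more tool, called after ">>>" as a command line: name --argument value ..., lists and objects as JSON in quotes. apply_moves: Moves the arm, as the interface text tells. Its arguments: {"type":"object","properties":{"moves":{"type":"array"},"gripper":{"type":"number"}},"required":["moves"]}

```bash
ls; mkdir -p pics
cat > h.py <<'E'
import numpy as np, cv2
from cell import *
M={n:camera_model(n) for n in("scene","top")}
def ray(n,p):
    m=M[n];R=np.array(m["R"]);t=np.array(m["t"])
    d=R.T@np.array([(p[0]-m["cx"])/m["fx"],(p[1]-m["cy"])/m["fy"],1.]);return -R.T@t,d
def atz(n,p,z):
    c,d=ray(n,p);return c+d*(z-c[2])/d[2]
def proj(n,X):
    m=M[n];v=np.array(m["R"])@np.array(X)+np.array(m["t"]);return np.array([m["fx"]*v[0]/v[2]+m["cx"],m["fy"]*v[1]/v[2]+m["cy"]])
def tri(ps):
    A=np.zeros((3,3));b=np.zeros(3)
    for n,p in ps:
        c,d=ray(n,p);d=d/np.linalg.norm(d);P=np.eye(3)-np.outer(d,d);A+=P;b+=P@c
    X=np.linalg.solve(A,b);return X,[np.round(proj(n,X)-p,1) for n,p in ps]
E
python3 - <<'E'
from h import *
np.set_printoptions(precision=3,suppress=True)
for n in M:
    cv2.imwrite(f"pics/{n}0.png",camera(n))
    print(n,ray(n,(320,240)),M[n]["fx"])
    for q in ["processor","shaft_top","clip_left_tip","clip_right_tip","blade","lid","onion1","jar","mug","knife","board"]:
        for r in place_of(q,n)[:7]:
            if r["confidence"]>.2: print(q,np.round(r["position"]),round(r["confidence"],2))
print(state())
E
```

```text
pics
scene (array([1.053, 0.74 , 0.954]), array([-0.465, -0.604, -0.647])) 560.0876206032624
processor [290. 304.] 0.69
processor [208. 206.] 0.49
shaft_top [307. 397.] 0.67
shaft_top [287. 251.] 0.5
clip_left_tip [337. 275.] 0.64
clip_left_tip [253. 206.] 0.59
clip_left_tip [406. 385.] 0.56
clip_right_tip [245. 205.] 0.66
blade [301. 188.] 0.91
blade [252. 205.] 0.63
lid [205. 247.] 0.92
lid [254. 208.] 0.63
onion1 [406. 406.] 0.65
onion1 [438. 383.] 0.63
onion1 [369. 379.] 0.54
onion1 [434. 316.] 0.5
jar [208. 201.] 0.72
mug [307. 395.] 0.93
knife [440. 422.] 0.66
board [408. 386.] 0.72
top (array([0.274, 0.007, 1.347]), array([ 0.191,  0.   , -0.982])) 473.3859396967097
processor [331. 235.] 0.75
shaft_top [329. 221.] 0.64
shaft_top [252. 198.] 0.36
shaft_top [458. 274.] 0.24
clip_left_tip [272. 227.] 0.67
clip_right_tip [384. 211.] 0.52
blade [462. 332.] 0.96
blade [407. 281.] 0.78
lid [428. 207.] 0.78
onion1 [249. 314.] 0.77
onion1 [229. 234.] 0.69
onion1 [198. 236.] 0.6
onion1 [198. 267.] 0.5
jar [480. 238.] 0.61
jar [178. 249.] 0.47
mug [179. 245.] 0.39
knife [179. 247.] 0.75
board [212. 251.] 0.62
board [272. 225.] 0.59
{'time': 1.2, 'q': array([-1.332,  0.116,  1.442,  0.   ,  1.584, -0.038]), 'qd': array([-0.001, -0.   , -0.001, -0.   , -0.001, -0.001]), 'joint_efforts': array([ -0.001, -72.104, -62.275,   0.078,   0.018,  -0.   ]), 'position': array([ 0.184, -0.649,  0.219]), 'ee_rot': array([ 0.99 ,  0.138, -0.   , -0.   ]), 'force': array([-0.54 ,  0.443, -0.083]), 'wrist_torque': array([ 0.071,  0.012, -0.039]), 'gripper_force': 0.0, 'width': 0.9987600435779646}
```

View pics/scene0.png

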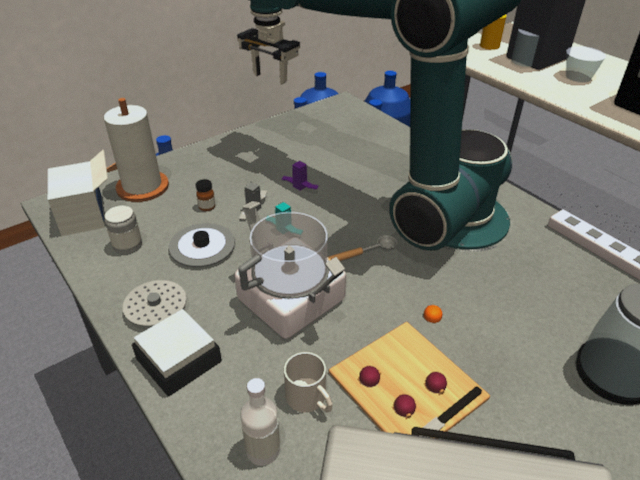

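View pics/top0.png

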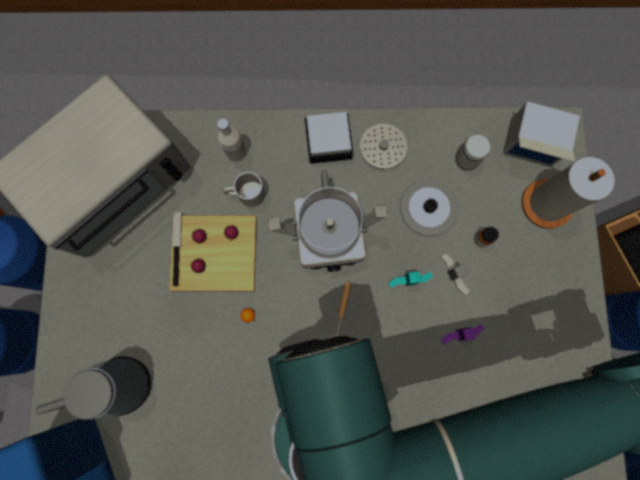

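The scene picture shows the processor at (290,290), lid (202,243), grey blade (252,195), jar (205,195), mug (307,385) and three dark red domes on the board at (370,376), (437,382) and (405,405). In the top picture the domes are at (199,236), (232,232) and (198,266). 

Blade candidates in the top view are grey (455,273), turquoise (410,279) and purple (463,334). The grey one is meant, because the text rules out purple and turquoise. The orange ball at (248,315) is off the board and is the onion look-alike. I'll confirm both with one enlarged crop.

Run:
```python
from h import *
s=cv2.imread("pics/scene0.png");t=cv2.imread("pics/top0.png")
c=lambda i,x,y,w,h:cv2.resize(i[y:y+h,x:x+w],(400,300),interpolation=cv2.INTER_CUBIC)
o=np.vstack([np.hstack([c(t,420,235,80,60),c(s,225,165,80,60)]),np.hstack([c(t,270,170,120,90),c(s,225,210,140,105)])])
cv2.imwrite("pics/crop1.png",o)
```

```text
(no output)
```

View pics/crop1.png

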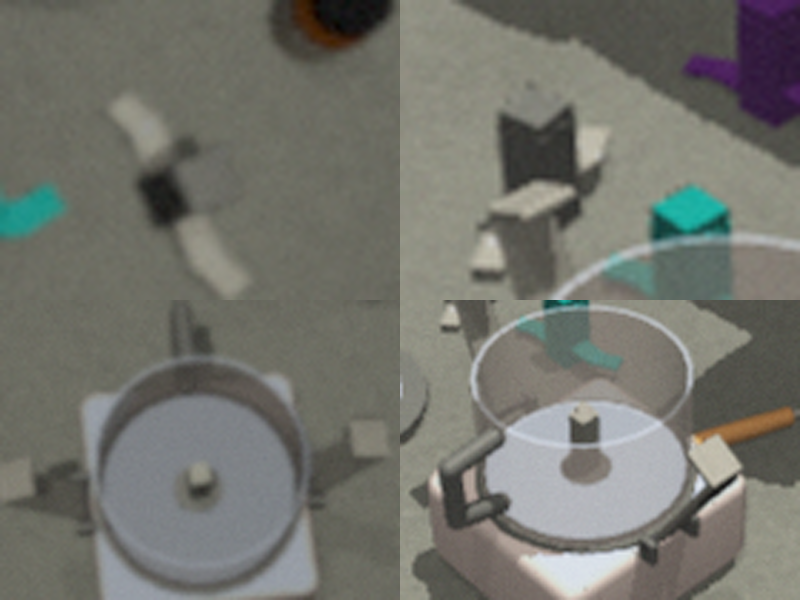

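The top row shows the grey blade standing with its hub top at about (462,270) in the top view and (252,186) in the scene view. It is the only grey one, so it is the one meant. The bottom row shows the shaft top at about (330,222) and (289,249). Next I'll measure from both views.

Run:
```python
from h import *
np.set_printoptions(precision=4,suppress=True)
def P(n,a,b): X,e=tri([("top",a),("scene",b)]);print(n,X,e);return X
P("hubtop",(462.4,270.8),(252.4,186))
P("shaft",(330,222),(289,249.2))
print("wing hi",atz("top",(446,256.5),.023),"wing lo",atz("top",(468,291.5),.01))
s=cv2.imread("pics/scene0.png");t=cv2.imread("pics/top0.png")
# onions / orange: colour blobs
for n,i in(("top",t),("scene",s)):
    hsv=cv2.cvtColor(i,cv2.COLOR_BGR2HSV)
    m=((hsv[...,0]>160)|(hsv[...,0]<3))&(hsv[...,1]>120)&(hsv[...,2]>35)
    k,l,st,c=cv2.connectedComponentsWithStats(m.astype(np.uint8))
    for j in range(1,k):
        if st[j,4]>60: print(n,st[j],c[j])
# rim circle fit in each view is rough; clips, lid knob
P("knob top",(430.8,205.5),(201.5,237))
P("clipL hooktop",(276,225),(337,276))
P("clipR hooktop",(380,211.5),(252,205))
print(ray("scene",(0,0))[0],ray("top",(0,0))[0])
c=lambda i,x,y,w,h,z:cv2.resize(i[y:y+h,x:x+w],None,fx=z,fy=z,interpolation=cv2.INTER_CUBIC)
cv2.imwrite("pics/shaft.png",np.hstack([c(t,318,210,25,25,16),c(s,277,240,25,25,16)]))
```

```text
hubtop [ 0.4312 -0.3764  0.0742] [array([-0.3,  0.4]), array([-0.5, -0.1])]
shaft [ 0.5524 -0.0195  0.1577] [array([ 0.2, -0.2]), array([0.3, 0.1])]
wing hi [ 0.4799 -0.3491  0.023 ] wing lo [ 0.3814 -0.4088  0.01  ]
top [225 226  12  12 115] [230.713  231.8435]
top [193 230  13  12 122] [198.7213 235.5164]
top [192 260  12  12 122] [197.7787 265.4344]
scene [360 366  20  20 302] [369.4106 375.8278]
scene [427 372  20  20 297] [435.963  381.5926]
scene [395 395  21  21 327] [404.4281 404.6911]
knob top [ 0.6264 -0.3113  0.0336] [array([-0.,  0.]), array([-0.1, -0. ])]
clipL hooktop [0.5381 0.1206 0.1784] [array([-1.,  1.]), array([-1.8, -0.3])]
clipR hooktop [ 0.5655 -0.1423  0.209 ] [array([ 0., -0.]), array([0.1, 0. ])]
[1.0531 0.7401 0.9545] [0.274  0.0071 1.3469]
```

View pics/shaft.png

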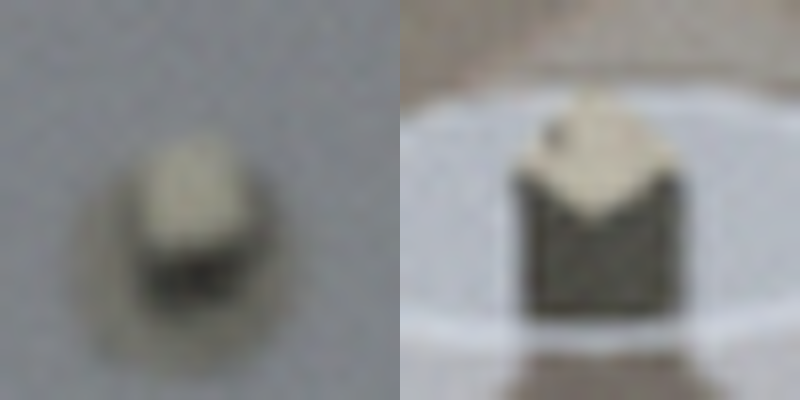

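The corner of the shaft faces the scene camera, with its diamond tip at about (289,253). That puts its yaw at about 0.17 rad. I'll refine the blade yaw and the other positions next.

Run:
```python
from h import *
np.set_printoptions(precision=4,suppress=True)
s=cv2.imread("pics/scene0.png");t=cv2.imread("pics/top0.png")
def draw(n,img,x0,y0,w,h,z,yaw,c=(.431,-.3772)):
    o=cv2.resize(img[y0:y0+h,x0:x0+w],None,fx=z,fy=z,interpolation=cv2.INTER_CUBIC)
    o=cv2.convertScaleAbs(o,alpha=1.4)
    R=np.array([[np.cos(yaw),-np.sin(yaw)],[np.sin(yaw),np.cos(yaw)]])
    def pl(pts,zz,col):
        q=[((proj(n,[*(np.array(c)+R@p),zz])-[x0,y0]+.5)*z).astype(int) for p in pts]
        cv2.polylines(o,[np.array(q)],True,col,1)
    sq=np.array([[1,1],[-1,1],[-1,-1],[1,-1]])*.015
    pl(sq,.078,(0,0,255));pl(sq,.03,(0,255,255))
    return o
a=[np.hstack([draw("top",t,435,248,40,50,6.66667,y) for y in(.30,.45,.57)]),
   np.hstack([draw("scene",s,232,178,40,40,6.66667,y) for y in(.3,.45,.57)])]
cv2.imwrite("pics/bl.png",np.vstack(a)[:600,:800])
A=[(230.7,231.8),(198.7,235.5),(197.8,265.4)];B=[(369.4,375.8),(404.4,404.7),(436,381.6)]
for a,b in zip(A,B): print("onion",*tri([("top",a),("scene",b)]),atz("top",a,.029)[:2],atz("scene",b,.029)[:2])
for p in[(329.6,221.4),(330.1,221.9)]: print("shaft top",atz("top",p,.165)[:2],atz("scene",(289.2,249),.163)[:2])
```

```text
onion [0.5581 0.2623 0.0212] [array([ 0., -0.]), array([0.1, 0. ])] [0.5563 0.2609] [0.5624 0.2662]
onion [0.5484 0.3531 0.0214] [array([ 0.1, -0.1]), array([0.2, 0. ])] [0.5465 0.3515] [0.5528 0.356 ]
onion [0.462  0.3527 0.0217] [array([ 0., -0.]), array([0.1, 0. ])] [0.4609 0.3508] [0.4667 0.3557]
shaft top [ 0.5518 -0.0179] [ 0.5554 -0.0152]
shaft top [ 0.5505 -0.0192] [ 0.5554 -0.0152]
```

View pics/bl.png

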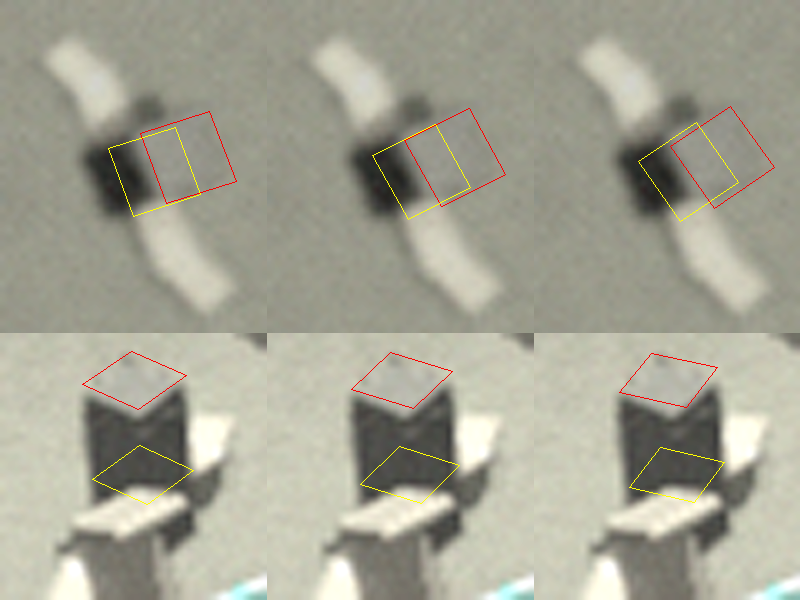

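The overlay with yaw 0.30 matches the hub best. The hub is at about (0.431, -0.375), and its wings sweep past that angle. I'll move above it with partly open fingers, checking the jar's clearance in the same step.

>>> apply_moves --moves '[5,5.5,0,0.02,5,5.5,0,0,5,5.5,-2,0,5,5.5,-2,0,4.7,5.4,-2,0,0,0,0,0,0,0,0,0]' --gripper 5.5

```text
time: 2.08
position: [0.3892, -0.4224, 0.1698]
ee_rot: [0.989, 0.148, 0.0, 0.0]
force: [0.2, -0.3, 0.4]
width: 0.592
gripper_force: 0.0
```

Run:
```python
from h import *
np.set_printoptions(precision=4,suppress=True)
for z in(.08,): print("jar",atz("top",(487.5,235.5),z))
t=camera("top");s=camera("scene")
c=lambda i,x,y,w,h,z:cv2.resize(i[y:y+h,x:x+w],(400,400),interpolation=cv2.INTER_CUBIC)
p=state()["position"];print(p,proj("top",p),proj("scene",p))
x,y=proj("top",p).astype(int);u,v=proj("scene",p).astype(int)
cv2.circle(t,(x,y),1,(0,0,255),-1);cv2.circle(s,(u,v),1,(0,0,255),-1)
cv2.imwrite("pics/g1.png",np.hstack([c(t,x-40,y-40,80,80,5),c(s,u-40,v-40,80,80,5)]))
```

```text
jar [ 0.5279 -0.4506  0.08  ]
[ 0.3887 -0.4231  0.1698] [493.0956 283.1393] [253.5673 143.5579]
```

View pics/g1.png

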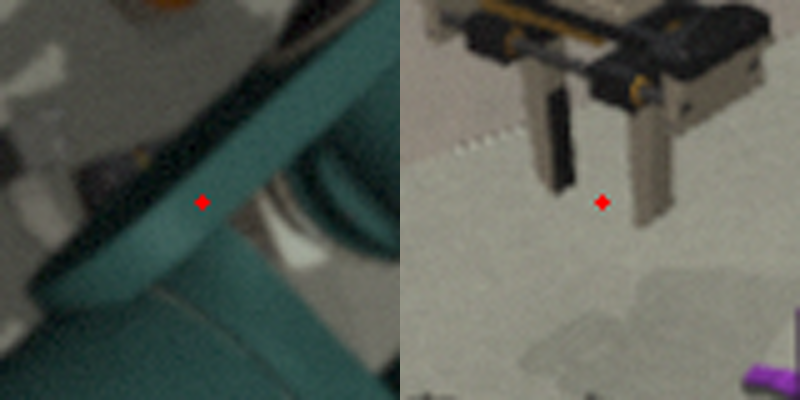

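The fingertips sit about (0.6, 1.4) px right of and below the projected TCP in the scene view, the same bias the blade showed. I'll apply that correction and recompute.

```bash
cat >> h.py <<'E'
SB=np.array([.4,1.4])
E
python3 - <<'E'
from h import *
np.set_printoptions(precision=4,suppress=True)
f=lambda p,z:atz("scene",np.array(p)-SB,z)[:2]
print("hub",f((252.3,186),.078), "shaft",f((289.1,249),.163))
for b in[(369.4,375.8),(404.4,404.7),(436,381.6)]: print("on",f(b,.027))
print("knob",f((201.5,237),.044), atz("top",(430.8,205.5),.044))
for n,a,b in(("hub",(462.4,270.8),(252.3,186)),("sh",(329.8,221.6),(289.1,249)),("on",(230.7,231.8),(369.4,375.8))): print(n,*tri([("top",a),("scene",np.array(b)-SB)]))
E
```

```text
hub [ 0.4307 -0.3768] shaft [ 0.5537 -0.0196]
on [0.5597 0.2621]
on [0.5502 0.3524]
on [0.4636 0.352 ]
knob [ 0.6293 -0.3048] [ 0.6237 -0.3089  0.044 ]
hub [ 0.4315 -0.3758  0.079 ] [array([-0.1,  0.1]), array([-0.1, -0. ])]
sh [ 0.5527 -0.0192  0.1625] [array([ 0.3, -0.3]), array([0.5, 0.1])]
on [0.5578 0.2613 0.0243] [array([ 0.2, -0.2]), array([0.4, 0.1])]
```

>>> apply_moves --moves '[4.2,4.6,0,0,0,0,-2,0,0,0,0,0]'

```text
time: 2.55
position: [0.4302, -0.3765, 0.1479]
ee_rot: [0.989, 0.148, -0.001, -0.001]
force: [-0.3, 0.8, 0.3]
width: 0.59
gripper_force: 0.0
```

With the correction the heights fit: hub 0.079 and shaft 0.163. I'm going down and gripping.

>>> apply_moves --moves '[0.1,0,-5,0,0,0,-5,0,0,0,-0.6,0,0,0,0,0]'

```text
time: 3.05
position: [0.4322, -0.3772, 0.0449]
ee_rot: [0.989, 0.147, 0.0, 0.0]
force: [0.3, 0.3, 0.5]
width: 0.589
gripper_force: 0.0
```

>>> apply_moves --moves '[0,0,0,0,0,0,0,0,0,0,0,0,0,0,0,0]' --gripper 1.5

```text
time: 3.55
position: [0.4326, -0.3763, 0.0442]
ee_rot: [0.989, 0.148, 0.0, 0.0]
force: [-1.5, 0.1, 6.3]
width: 0.321
gripper_force: 29.9
```

>>> apply_moves --moves '[0,0,3,0,0,0,6,0,0,0,6,0,0,0,6,0,0,0,3,0,1.5,4.46,0,0,1.5,4.46,0,-0.05,1.5,4.46,0,-0.05,1.5,4.46,0,-0.03,1.5,4.46,0,0,1.5,4.46,0,0,1.5,4.46,0,0,1.5,4.46,0,0,0,0,0,0,0,0,0,0]'

```text
time: 5.42
position: [0.5521, -0.0195, 0.2832]
ee_rot: [0.997, 0.084, -0.0, 0.0]
force: [-0.2, -1.1, -1.5]
width: 0.325
gripper_force: 29.9
```

Run:
```python
from h import *
np.set_printoptions(precision=4,suppress=True)
t=camera("top");s=camera("scene")
st=state();p=st["position"];print(p,st["ee_rot"],st["width"],st["gripper_force"])
c=lambda i,x,y,w,h:cv2.resize(i[y:y+h,x:x+w],(400,400),interpolation=cv2.INTER_CUBIC)
b=p-[0,0,.043]
for X in(b,[.553,-.0193,.167]):
    q=proj("scene",X)+SB;cv2.circle(s,tuple(int(round(v)) for v in q),1,(0,0,255),-1);print(q)
u,v=proj("scene",b).astype(int)
cv2.imwrite("pics/g2.png",np.hstack([c(s,u-50,v-60,100,100),c(s,u-20,v-10,50,50)]))
```

```text
[ 0.552  -0.0202  0.2834] [ 0.9966  0.0828 -0.      0.0001] 0.3188343926036048 29.936736951494822
[288.4498 220.2404]
[289.3732 247.5339]
```

View pics/g2.png

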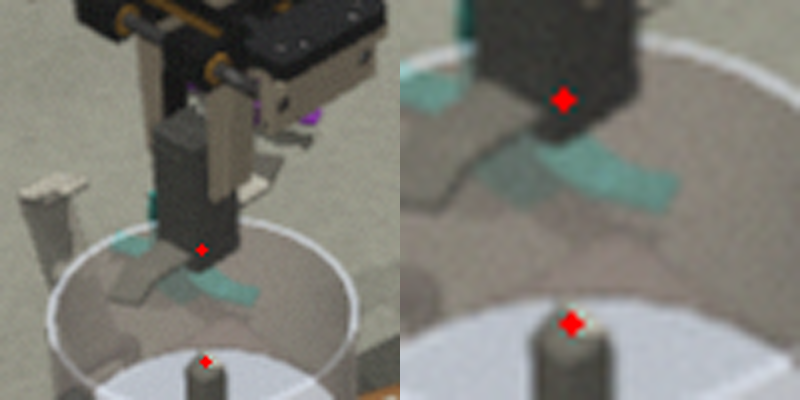

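The picture shows the blade held over the bowl. The projected hub foot (202,250 in the crop) and shaft top (207,362) fall on the real ones, so I'm lowering it.

>>> apply_moves --moves '[0.1,0.05,-3,0,0,0,-3,0,0,0,-1.5,0,0,0,-0.5,0,0,0,-0.5,0,0,0,-0.5,0,0,0,-0.5,0,0,0,0,0]'

```text
time: 6.52
position: [0.5532, -0.0187, 0.188]
ee_rot: [0.997, 0.083, -0.0, -0.0]
force: [-0.1, -0.4, -1.3]
width: 0.318
gripper_force: 29.9
```

>>> apply_moves --moves '[0,0,-1,0,0,0,-1,0,0,0,-1,0,0,0,-0.5,0,0,0,-0.3,0,0,0,0,0]'

```text
time: 7.28
position: [0.5533, -0.0188, 0.1503]
ee_rot: [0.997, 0.083, -0.0, 0.0]
force: [0.1, 0.2, -1.4]
width: 0.319
gripper_force: 29.9
```

>>> apply_moves --moves '[0,0,-0.2,0,0,0,-0.2,0,0,0,-0.2,0,0,0,0,0]'

```text
time: 7.78
position: [0.5544, -0.0186, 0.1488]
ee_rot: [0.997, 0.083, 0.002, 0.0]
force: [-10.6, 2.6, 32.5]
width: 0.32
gripper_force: 30.0
```

It is on the floor, with the force rising at TCP 0.149. I'm easing off, releasing and rising.

>>> apply_moves --moves '[0,0,0.4,0,0,0,0,0]'

```text
time: 8.02
position: [0.5535, -0.0188, 0.1489]
ee_rot: [0.997, 0.083, 0.0, 0.0]
force: [-1.2, -0.6, 11.5]
width: 0.324
gripper_force: 30.0
```

>>> apply_moves --moves '[0,0,0,0,0,0,0,0,0,0,3,0,0,0,5,0,0,0,5,0,0,3.5,0,0,0,6,0,0,0,6,0,0,0,6,0,0,0,6,0,0,0,0,0,0,0,0,0,0]' --gripper 5.5

```text
time: 9.52
position: [0.5532, 0.256, 0.2779]
ee_rot: [0.997, 0.084, -0.0, 0.0]
force: [-0.6, -0.0, -0.7]
width: 0.594
gripper_force: 0.0
```

Run:
```python
from h import *
np.set_printoptions(precision=4,suppress=True)
t=camera("top");s=camera("scene")
print(state()["position"],state()["ee_rot"])
c=lambda i,x,y,w,h:cv2.resize(i[y:y+h,x:x+w],(400,400),interpolation=cv2.INTER_CUBIC)
cv2.imwrite("pics/g3.png",np.hstack([c(t,280,170,110,110),c(s,220,200,140,140)]))
for n,i in(("top",t),("scene",s)):
    hsv=cv2.cvtColor(i,cv2.COLOR_BGR2HSV)
    m=((hsv[...,0]>160)|(hsv[...,0]<3))&(hsv[...,1]>120)&(hsv[...,2]>35)
    k,l,st,ce=cv2.connectedComponentsWithStats(m.astype(np.uint8))
    for j in range(1,k):
        if st[j,4]>50: print(n,st[j],ce[j])
```

```text
[0.5534 0.2551 0.2783] [0.9966 0.0827 0.     0.0001]
scene [360 366  20  20 308] [369.3669 375.9156]
scene [426 372  21  20 300] [435.8667 381.5767]
scene [395 395  21  21 332] [404.512  404.7349]
```

View pics/g3.png

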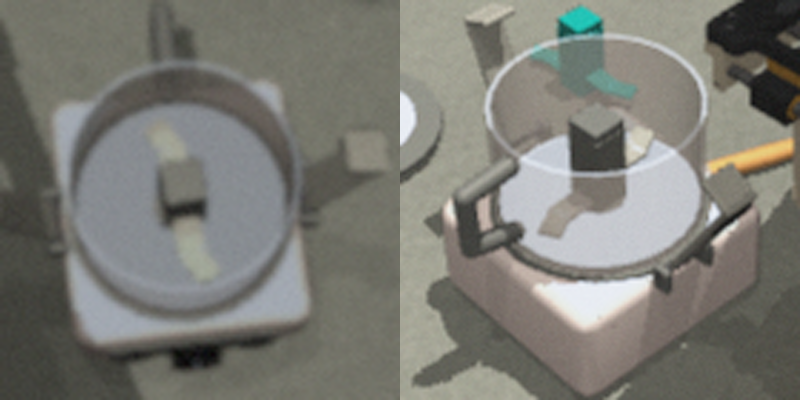

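The blade stands seated in the bowl and all three onions are where they were. The knife is close to two of the onions, so I'll take them with the fingers along x. First I'll check which way the wrist can turn.

Run:
```python
from h import *
print(np.round(state()["q"],2)); print(atz("top",(182,250),.03), tri([("top",(289.9-9.0+49.5,220.6)),("scene",(289.3,240.6)-SB)]))
```

```text
[ 0.39 -0.04  1.5  -0.    1.68  1.8 ]
[0.50502517 0.3967853  0.03      ] (array([ 0.55035517, -0.02037509,  0.18407265]), [array([ 0.3, -0.4]), array([0.6, 0.1])])
```

>>> apply_moves --moves '[0.1,0.1,-1,0.17,0.1,0.1,-2,0.17,0.1,0.1,-2,0.17,0.1,0.1,-2,0.17,0.1,0.1,-2,0.17,0,0.1,-2,0.17,0,0,-1,0.17,0,0,0,0.17,0,0,0,0.17,0,0,0,0.17,0,0,0,0]' --gripper 6.5

```text
time: 11.0
position: [0.5586, 0.2611, 0.1586]
ee_rot: [0.596, 0.803, 0.0, 0.0]
force: [0.6, -0.2, 0.3]
width: 0.703
gripper_force: 0.0
```

>>> apply_moves --moves '[0,0.05,-5,0,0,0,-5,0,0,0,-3,0,0,0,-1.0,0,0,0,0,0]'

```text
time: 11.62
position: [0.5585, 0.2624, 0.0188]
ee_rot: [0.596, 0.803, 0.0, 0.0]
force: [0.2, -0.7, 0.0]
width: 0.698
gripper_force: 0.0
```

>>> apply_moves --moves '[0,0,0,0,0,0,0,0,0,0,0,0,0,0,0,0]' --gripper 2

```text
time: 12.12
position: [0.5586, 0.2629, 0.0192]
ee_rot: [0.595, 0.804, 0.0, 0.0]
force: [-0.9, -0.9, 5.3]
width: 0.433
gripper_force: 30.0
```

>>> apply_moves --moves '[0,0,3,0,0,0,5.5,0,0,0,6,0,0,0,6,0,0,0,2.5,0,0.1,-5.4,0,0,0.1,-5.4,0,0,0.1,-5.4,0,0,0.1,-5.4,0,0,0.2,-5.4,0,0,0.2,-5.6,0,0,0,0,0,0,0,0,0,0]'

```text
time: 13.75
position: [0.5662, -0.0631, 0.2483]
ee_rot: [0.595, 0.803, 0.0, -0.0]
force: [-1.0, -0.0, -0.3]
width: 0.434
gripper_force: 30.0
```

>>> apply_moves --moves '[0,0,-4,0,0,0,-4,0,0,0,-3,0,0,0,-1.3,0,0,0,0,0]'

```text
time: 14.38
position: [0.5662, -0.0625, 0.1253]
ee_rot: [0.595, 0.804, -0.0, -0.0]
force: [0.4, 0.2, 0.8]
width: 0.436
gripper_force: 30.0
```

>>> apply_moves --moves '[0,0,0,0,0,0,0,0,0,0,0,0,0,0,4,0,0,0,5,0,0,0,3,0]' --gripper 5

```text
time: 15.12
position: [0.5665, -0.0634, 0.2483]
ee_rot: [0.595, 0.804, 0.001, 0.001]
force: [1.1, -0.2, -0.7]
width: 0.539
gripper_force: 0.0
```

>>> apply_moves --moves '[-0.2,5.9,0,0,-0.2,5.9,0,0,-0.2,5.9,0,0,-0.3,5.9,0,0,-0.3,6,0,0,-0.3,6,0,0,-0.2,6,0,0,0,0,-5,0,0,0,-5,0,0,0,0,0]' --gripper 6.5

```text
time: 16.38
position: [0.5478, 0.352, 0.1418]
ee_rot: [0.595, 0.804, -0.003, -0.001]
force: [0.2, -0.2, -1.2]
width: 0.701
gripper_force: 0.0
```

```bash
cat >> h.py <<'E'
def onions():
    s=camera("scene");hsv=cv2.cvtColor(s,cv2.COLOR_BGR2HSV)
    m=((hsv[...,0]>160)|(hsv[...,0]<3))&(hsv[...,1]>90)&(hsv[...,2]>35)
    k,l,st,ce=cv2.connectedComponentsWithStats(m.astype(np.uint8))
    for j in range(1,k):
        if st[j,4]>40: print(st[j],ce[j],np.round(atz("scene",ce[j]-SB,.027),4),np.round(atz("scene",ce[j]-SB,.117),4))
    return s
E
python3 - <<'E'
from h import *
s=onions(); print(state()["position"])
E
```

```text
[266 248  14  11 120] [273.01666667 253.24166667] [ 0.5091 -0.161   0.027 ] [ 0.5619 -0.0735  0.117 ]
[426 372  21  21 314] [435.68789809 381.81847134] [0.4645 0.352  0.027 ] [0.5216 0.3897 0.117 ]
[395 395  21  21 338] [404.43786982 404.83136095] [0.5503 0.3527 0.027 ] [0.5991 0.3903 0.117 ]
[0.54899509 0.35243169 0.14526367]
```

>>> apply_moves --moves '[0.1,0,-5,0,0,0,-5,0,0,0,-2.6,0,0,0,0,0]'

```text
time: 16.92
position: [0.5507, 0.3527, 0.0204]
ee_rot: [0.595, 0.804, -0.0, -0.0]
force: [0.3, -0.8, 0.6]
width: 0.699
gripper_force: 0.0
```

>>> apply_moves --moves '[0,0,0,0,0,0,0,0,0,0,0,0,0,0,0,0]' --gripper 2

```text
time: 17.42
position: [0.5508, 0.353, 0.0209]
ee_rot: [0.595, 0.804, 0.001, 0.0]
force: [-0.6, -1.0, 7.7]
width: 0.431
gripper_force: 30.0
```

>>> apply_moves --moves '[0,0,3,0,0,0,5.5,0,0,0,6,0,0,0,6,0,0,0,2.5,0,0.2,-5.4,0,-0.15,0.2,-5.4,0,-0.15,0.3,-5.4,0,-0.15,0.3,-5.4,0,-0.15,0.3,-5.6,0,0,0.3,-5.6,0,0,0,0,0,0,0,0,0,0]'

```text
time: 19.05
position: [0.5662, 0.0249, 0.2496]
ee_rot: [0.806, 0.592, 0.0, -0.0]
force: [0.1, 0.3, -0.9]
width: 0.431
gripper_force: 30.0
```

>>> apply_moves --moves '[0,0,-4,0,0,0,-4,0,0,0,-3,0,0,0,-1.3,0,0,0,0,0]'

```text
time: 19.68
position: [0.5662, 0.0255, 0.1263]
ee_rot: [0.806, 0.592, -0.0, -0.0]
force: [-0.5, 0.6, -0.1]
width: 0.432
gripper_force: 30.0
```

>>> apply_moves --moves '[0,0,0,0,0,0,0,0,0,0,0,0,0,0,4,0,0,0,5,0,0,0,3,0]' --gripper 5

```text
time: 20.42
position: [0.5666, 0.0247, 0.2493]
ee_rot: [0.806, 0.592, 0.001, 0.001]
force: [0.1, 0.1, -0.8]
width: 0.541
gripper_force: 0.0
```

>>> apply_moves --moves '[-1.8,5.5,0,0.15,-1.8,5.5,0,0.15,-1.8,5.5,0,0.15,-1.8,5.5,0,0.15,-1.8,5.5,0,0,-1.4,5.3,0,0,0,0,-5,0,0,0,-5,0,0,0,0,0]' --gripper 6.5

```text
time: 21.55
position: [0.4609, 0.3518, 0.1433]
ee_rot: [0.595, 0.804, -0.003, -0.001]
force: [0.7, -0.3, 0.3]
width: 0.7
gripper_force: 0.0
```

Run:
```python
from h import *
s=onions(); print(state()["position"])
```

```text
[266 248  14  11 119] [273.03361345 253.28571429] [ 0.5092 -0.1608  0.027 ] [ 0.562  -0.0734  0.117 ]
[426 372  21  21 310] [435.71612903 381.80967742] [0.4645 0.352  0.027 ] [0.5216 0.3897 0.117 ]
[0.46199843 0.35244325 0.14642066]
```

The second onion isn't seen in the bowl, so I'll look.

Run:
```python
from h import *
t=camera("top");s=camera("scene")
c=lambda i,x,y,w,h:cv2.resize(i[y:y+h,x:x+w],(400,400),interpolation=cv2.INTER_CUBIC)
cv2.imwrite("pics/g4.png",np.hstack([c(t,280,170,110,110),c(s,220,200,140,140)]))
```

```text
(no output)
```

View pics/g4.png

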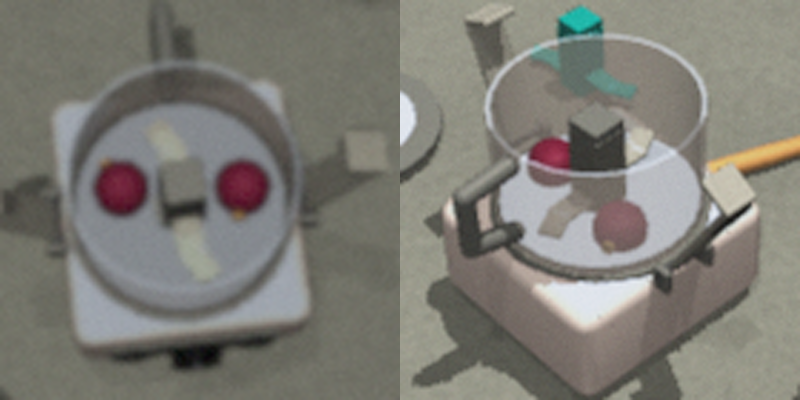

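Both onions lie flat in the bowl, either side of the hub. I'll compute the free spot for the third.

Run:
```python
from h import *
for p in[(120,188),(243,187)]:
    X=atz("top",np.array(p)*110/400+[280,170]-.5,.117);d=X[:2]-[.553,-.019];print(X,np.hypot(*d),np.arctan2(d[1],d[0]))
for p in [(620,227)]:
    X=atz("scene",(np.array(p)-[400,0])*.35+[220,200]-.5-SB,.117);d=X[:2]-[.553,-.019];print(X,np.hypot(*d),np.arctan2(d[1],d[0]))
```

```text
[0.56414253 0.0266562  0.117     ] 0.0469962144726874 1.3314226666881106
[ 0.56397625 -0.06354946  0.117     ] 0.04588172010970702 -1.3292242761305353
[0.56771923 0.02587932 0.117     ] 0.04723144370774921 1.2538773232858234
```

>>> apply_moves --moves '[0.1,0,-5,0,0,0,-5,0,0,0,-2.7,0,0,0,0,0]'

```text
time: 22.2
position: [0.4635, 0.3527, 0.0198]
ee_rot: [0.595, 0.804, -0.0, -0.0]
force: [-0.6, -0.3, 0.5]
width: 0.702
gripper_force: 0.0
```

>>> apply_moves --moves '[0,0,0,0,0,0,0,0,0,0,0,0,0,0,0,0]' --gripper 2

```text
time: 22.7
position: [0.4638, 0.353, 0.0207]
ee_rot: [0.595, 0.804, 0.001, 0.0]
force: [-0.1, 0.2, 7.0]
width: 0.436
gripper_force: 30.0
```

>>> apply_moves --moves '[0,0,3,0,0,0,5.5,0,0,0,6,0,0,0,6,0,0,0,2.5,0,0.9,-5.7,0,0.15,0.9,-5.7,0,0.15,0.9,-5.7,0,0.15,0.9,-5.7,0,0.18,0.8,-5.8,0,0,0.8,-5.8,0,0,0,0,0,0,0,0,0,0]'

```text
time: 24.32
position: [0.5148, 0.012, 0.2496]
ee_rot: [0.322, 0.947, 0.0, 0.0]
force: [-0.2, 0.1, -0.8]
width: 0.434
gripper_force: 30.0
```

>>> apply_moves --moves '[0.05,-0.3,-4,0,0,0,-4,0,0,0,-3,0,0,0,-0.5,0,0,0,0,0]'

```text
time: 24.95
position: [0.5157, 0.0096, 0.1353]
ee_rot: [0.321, 0.947, 0.0, 0.0]
force: [0.0, -0.1, 0.9]
width: 0.432
gripper_force: 30.0
```

>>> apply_moves --moves '[0,0,0,0,0,0,0,0,0,0,0,0,0,0,4,0,0,0,5,0,0,0,2,0]' --gripper 5

```text
time: 25.7
position: [0.516, 0.0088, 0.2475]
ee_rot: [0.322, 0.947, 0.001, 0.002]
force: [0.5, 0.3, 0.3]
width: 0.537
gripper_force: 0.0
```

The third onion is released. Next I'll measure the lid and check the bowl.

Run:
```python
from h import *
np.set_printoptions(precision=4,suppress=True)
t=camera("top");s=camera("scene")
for n in("top","scene"):
    for r in place_of("lid",n)[:2]: print(n,r["position"],r["confidence"])
def fit(n,img,box,th=45):
    x,y,w,h=box;g=cv2.cvtColor(img,cv2.COLOR_BGR2GRAY)[y:y+h,x:x+w]
    m=(g<th).astype(np.uint8);k,l,st,ce=cv2.connectedComponentsWithStats(m)
    for j in range(1,k):
        if st[j,4]>25: print(n,"dark",st[j]+[x,y,0,0,0],ce[j]+[x,y])
fit("top",t,(395,175,70,65));fit("scene",s,(165,215,75,60))
c=lambda i,x,y,w,h:cv2.resize(i[y:y+h,x:x+w],(400,300),interpolation=cv2.INTER_CUBIC)
cv2.imwrite("pics/g5.png",np.vstack([np.hstack([c(t,388,177,80,60),c(s,160,210,84,63)]),np.hstack([c(t,270,170,120,90),c(s,220,210,140,105)])]))
```

```text
top [426.3, 207.7] 0.79
top [180.9, 246.0] 0.48
scene [201.7, 248.1] 0.75
top dark [424 200  13  12 119] [430.042 205.521]
scene dark [194 231  15  16 194] [200.8247 238.6701]
```

View pics/g5.png

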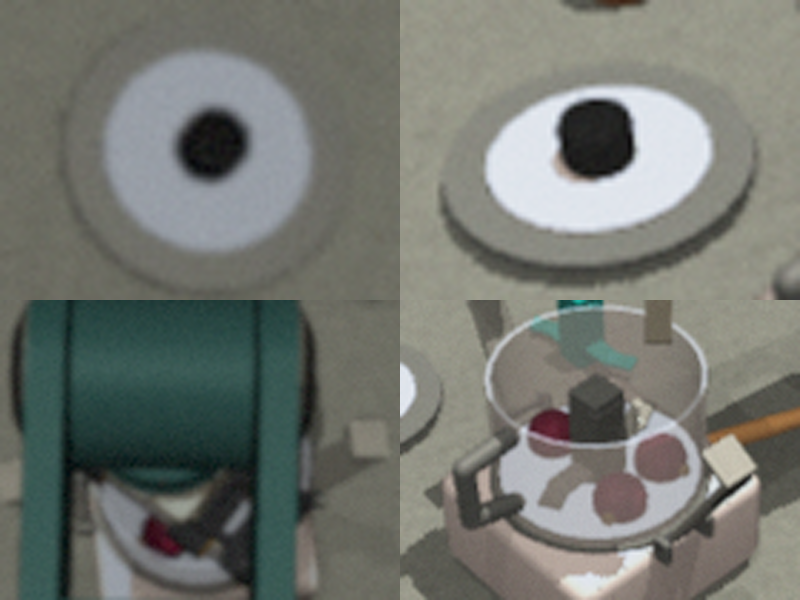

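All three onions lie in the bowl. The lid's white disc is centred at (429.1,206.5) in the top view and (201.2,242.7) in the scene view, with the black knob on it.

Run:
```python
from h import *
np.set_printoptions(precision=4,suppress=True)
a=(429.1,206.5);b=np.array((201.2,242.7))-SB
print(tri([("top",a),("scene",b)]),atz("top",a,.016),atz("scene",b,.016))
k=(430,205.5);l=np.array((200.8,238.7))-SB
print(tri([("top",k),("scene",l)]),atz("top",k,.034),atz("scene",l,.03))
```

```text
(array([ 0.6287, -0.3107,  0.02  ]), [array([ 0.4, -0.5]), array([0.7, 0.2])]) [ 0.6283 -0.3105  0.016 ] [ 0.6278 -0.3169  0.016 ]
(array([ 0.628 , -0.3103,  0.0334]), [array([ 0.4, -0.5]), array([0.7, 0.2])]) [ 0.6265 -0.309   0.034 ] [ 0.6275 -0.3158  0.03  ]
```

>>> apply_moves --moves '[1.87,-5.35,0,0,1.87,-5.35,0,0,1.87,-5.35,0,0,1.87,-5.35,0,0,1.87,-5.35,0,0,1.87,-5.35,0,0,0,0,-5,0,0,0,-5,0,0,0,0,0]' --gripper 6.5

```text
time: 27.02
position: [0.6254, -0.3111, 0.1383]
ee_rot: [0.322, 0.947, 0.001, -0.004]
force: [0.5, -0.1, 0.8]
width: 0.697
gripper_force: 0.0
```

Run:
```python
from h import *
s=camera("scene");p=state()["position"];print(p,state()["q"])
q=proj("scene",p)+SB;u,v=q.astype(int);print(q)
cv2.circle(s,tuple(int(round(a)) for a in q),1,(0,0,255),-1)
for r in look_for("lid","scene")[:1]:print(r)
g=cv2.cvtColor(s,cv2.COLOR_BGR2GRAY)
cv2.imwrite("pics/g6.png",cv2.resize(s[v-30:v+70,u-60:u+60],(720,600),interpolation=cv2.INTER_CUBIC));print(u,v)
```

```text
[ 0.62669558 -0.31165651  0.14225721] [-4.97925200e-01  2.01046111e-01  1.47058669e+00 -5.35314840e-06
  1.47428198e+00 -1.41398823e+00]
[195.81064471 204.04809314]
{'position': [199.8, 247.6], 'confidence': 0.66}
195 204
```

View pics/g6.png

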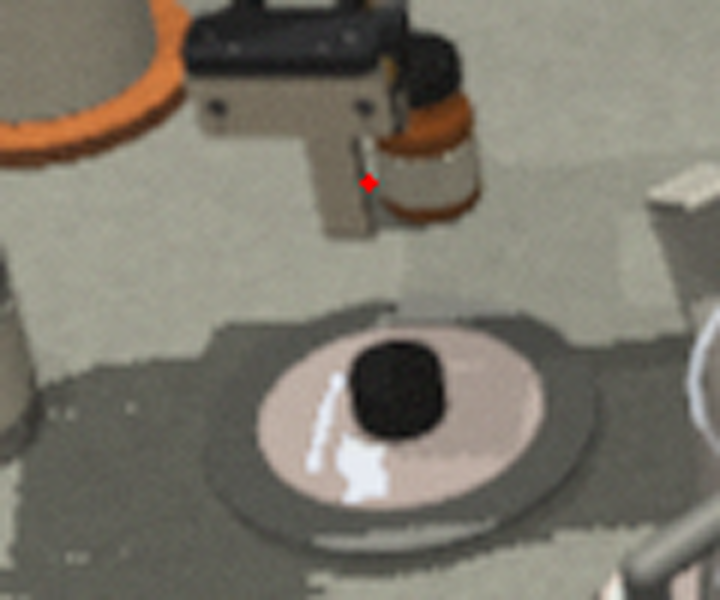

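The fingers are above the lid and the knob is at crop (397,390), consistent with the top-view estimate of (0.628, -0.310). I'll go down and grip, then regrip a quarter turn on so that the knob is centred on both axes.

>>> apply_moves --moves '[0.13,0.15,-5,0,0,0,-5,0,0,0,-2,0,0,0,0,0]'

```text
time: 27.62
position: [0.6293, -0.3108, 0.0252]
ee_rot: [0.321, 0.947, -0.0, 0.0]
force: [-0.2, -0.0, 0.4]
width: 0.695
gripper_force: 0.0
```

>>> apply_moves --moves '[0,0,0,0,0,0,0,0,0,0,0,0,0,0,0,0]' --gripper 3

```text
time: 28.12
position: [0.6294, -0.3108, 0.0255]
ee_rot: [0.322, 0.947, -0.0, 0.001]
force: [-0.7, 0.5, 6.5]
width: 0.424
gripper_force: 30.0
```

>>> apply_moves --moves '[0,0,0,0,0,0,0,0,0,0,0,-0.17,0,0,0,-0.17,0,0,0,-0.17,0,0,0,-0.17,0,0,0,-0.17,0,0,0,-0.17,0,0,0,-0.17,0,0,0,-0.17,0,0,-0.3,-0.17,0,0,0,0]' --gripper 5.5

```text
time: 29.62
position: [0.6287, -0.3106, 0.021]
ee_rot: [0.888, 0.461, -0.0, -0.0]
force: [-0.1, 0.2, -0.4]
width: 0.594
gripper_force: 0.0
```

>>> apply_moves --moves '[0,0,0,0,0,0,0,0,0,0,0,0,0,0,0,0]' --gripper 3

```text
time: 30.12
position: [0.629, -0.3107, 0.0214]
ee_rot: [0.888, 0.461, 0.0, 0.0]
force: [0.2, -0.1, -0.3]
width: 0.425
gripper_force: 30.0
```

>>> apply_moves --moves '[0,0,2.5,0,0,0,5,0,0,0,6,0,0,0,6,0,0,0,5.5,0,-0.8,3,0,0,-1.3,5,0,0,-1.4,5.5,0,0,-1.4,5.5,0,0,-1.4,5.2,0,0,-1.2,4.9,0,0,0,0,0,0,0,0,0,0]'

```text
time: 31.75
position: [0.554, -0.0198, 0.2714]
ee_rot: [0.888, 0.461, -0.0, 0.0]
force: [-0.0, -0.3, -1.4]
width: 0.424
gripper_force: 30.0
```

Run:
```python
from h import *
s=camera("scene");st=state();p=st["position"];print(p,st["width"],st["force"])
cv2.imwrite("pics/g7.png",cv2.resize(s[170:310,200:380],(720,560),interpolation=cv2.INTER_CUBIC))
```

```text
[ 0.55404069 -0.02027538  0.27119518] 0.42479434291690715 [ 0.52258761 -0.38184605 -2.2636023 ]
```

View pics/g7.png

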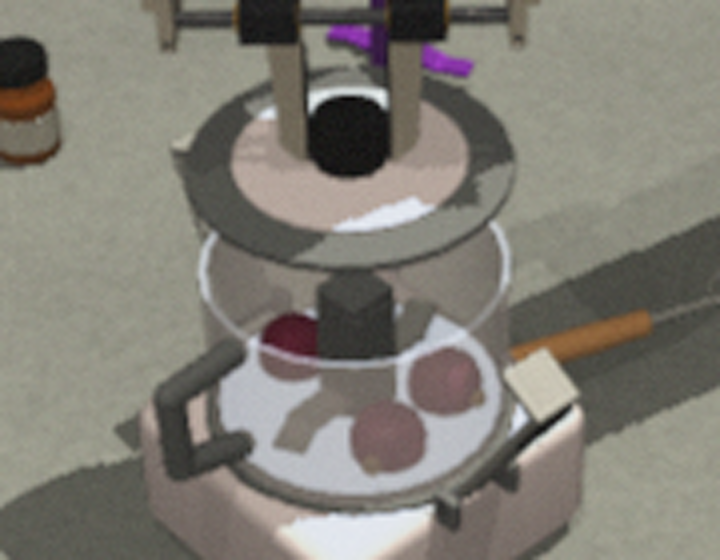

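The lid hangs level over the bowl, disc centre near col 351 and rim centre near col 354 in the crop, as perspective predicts. I'm lowering it slowly.

>>> apply_moves --moves '[-0.05,0.05,-3,0,0,0,-1,0,0,0,-0.5,0,0,0,-0.3,0,0,0,-0.3,0,0,0,-0.2,0,0,0,0,0]'

```text
time: 32.67
position: [0.5534, -0.0191, 0.2184]
ee_rot: [0.888, 0.46, 0.0, 0.0]
force: [0.3, -0.1, -2.0]
width: 0.422
gripper_force: 30.0
```

>>> apply_moves --moves '[0,0,-0.3,0,0,0,-0.3,0,0,0,-0.2,0,0,0,0,0]'

```text
time: 33.17
position: [0.5536, -0.019, 0.2114]
ee_rot: [0.888, 0.46, 0.001, 0.0]
force: [-1.7, 2.1, 6.5]
width: 0.426
gripper_force: 30.0
```

>>> apply_moves --moves '[0,0,-0.15,0,0,0,0,0]'

```text
time: 33.42
position: [0.5536, -0.019, 0.2113]
ee_rot: [0.888, 0.46, 0.001, 0.0]
force: [-6.8, 2.8, 19.3]
width: 0.426
gripper_force: 30.0
```

The lid is home, with TCP 0.211 equal to its seated height under 19 N. I'm releasing it and going to the outside of the left clip.

>>> apply_moves --moves '[0,0,0.15,0,0,0,0,0,0,0,0,0,0,0,3,0,0,0,5,0,0,0,1,0]' --gripper 6

```text
time: 34.17
position: [0.554, -0.0192, 0.3036]
ee_rot: [0.888, 0.46, 0.002, 0.001]
force: [0.1, 0.2, -0.3]
width: 0.647
gripper_force: 0.0
```

>>> apply_moves --moves '[-0.55,5.2,0,0.18,-0.55,5.2,0,0.18,-0.55,5.2,0,0.18,-0.55,5.4,0,0.18,0,0,-3,0,0,0,0,0,0,0,0,0]' --gripper 0

```text
time: 35.05
position: [0.5316, 0.1904, 0.2709]
ee_rot: [0.669, 0.743, 0.0, 0.0]
force: [0.8, -0.4, 0.5]
width: 0.006
gripper_force: 0.0
```

Run:
```python
from h import *
t=camera("top");s=camera("scene");st=state();print(st["position"],st["ee_rot"],st["width"],proj("top",st["position"]))
cv2.imwrite("pics/g8.png",np.hstack([cv2.resize(s[170:310,200:380],(400,311),interpolation=cv2.INTER_CUBIC),cv2.resize(t[150:260,240:400],(400,311),interpolation=cv2.INTER_CUBIC)]))
```

```text
[0.53180536 0.19033701 0.27145025] [6.69049809e-01 7.43217323e-01 5.14492012e-04 3.14489705e-04] 0.00504372871617307 [241.24150021 220.19674974]
```

View pics/g8.png

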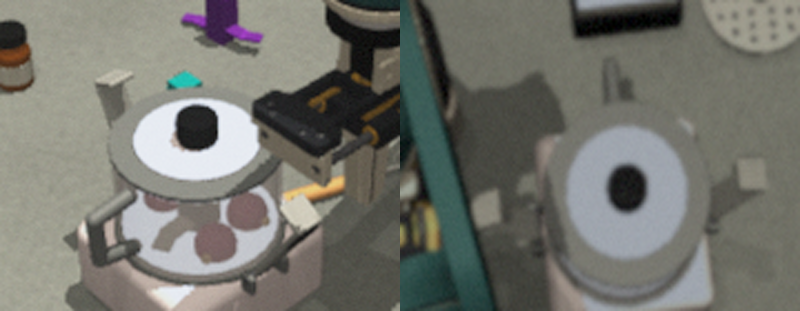

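The lid sits flat, and the left clip's hook is inboard of the gripper. I'm lowering to 0.17 outside it, then pushing inward.

>>> apply_moves --moves '[0,0,-5,0,0,0,-5,0,0.3,-3,0,0,0.3,-3,0,0,0.1,-1,0,0,0.1,-1,0,0,0,0,0,0]'

```text
time: 36.02
position: [0.5396, 0.1107, 0.1706]
ee_rot: [0.669, 0.743, 0.0, 0.0]
force: [-0.2, 0.3, 0.3]
width: 0.004
gripper_force: 0.0
```

>>> apply_moves --moves '[0.05,-0.5,0,0,0.05,-0.5,0,0,0.05,-0.5,0,0,0,0,0,0]'

```text
time: 36.52
position: [0.5409, 0.0955, 0.1703]
ee_rot: [0.669, 0.743, -0.0, 0.0]
force: [-0.5, -0.8, 0.0]
width: 0.004
gripper_force: 0.0
```

>>> apply_moves --moves '[0.03,-0.3,0,0,0.03,-0.3,0,0,0.03,-0.3,0,0,0,0,0,0]'

```text
time: 37.02
position: [0.5417, 0.0877, 0.1704]
ee_rot: [0.668, 0.744, 0.001, -0.001]
force: [-0.5, 8.8, -0.3]
width: 0.0
gripper_force: 4.7
```

Run:
```python
from h import *
t=camera("top");s=camera("scene");st=state();print(st["position"],st["force"])
cv2.imwrite("pics/g9.png",np.hstack([cv2.resize(s[190:310,240:380],(400,343),interpolation=cv2.INTER_CUBIC),cv2.resize(t[170:260,270:375],(400,343),interpolation=cv2.INTER_CUBIC)]))
```

```text
[0.5417425  0.08765985 0.17037702] [-0.84353541  9.01347795  1.07049317]
```

View pics/g9.png

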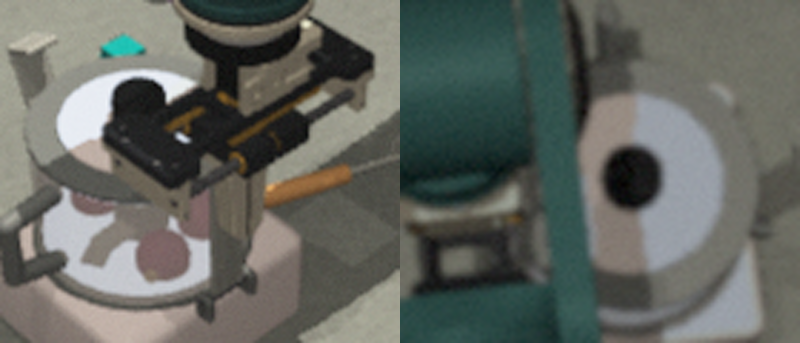

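The left clip looks upright behind the fingers, with 9 N at the expected stop (0.107 from the axis). One more small push, then I'll back off and go over to the right side.

>>> apply_moves --moves '[0.02,-0.2,0,0,0,0,0,0]'

```text
time: 37.38
position: [0.5418, 0.0873, 0.1704]
ee_rot: [0.668, 0.744, 0.002, -0.002]
force: [-1.6, 23.0, 1.3]
width: 0.004
gripper_force: 11.7
```

>>> apply_moves --moves '[-0.2,2,0,0,-0.4,4,0,0,0,0,5,0,0,0,6,0,0,0,2,0,0,0,0,0]'

```text
time: 38.12
position: [0.5363, 0.145, 0.3011]
ee_rot: [0.669, 0.744, 0.001, 0.001]
force: [-0.8, -0.2, -0.8]
width: 0.004
gripper_force: 0.0
```

>>> apply_moves --moves '[0.56,-5.33,0,0,0.56,-5.33,0,0,0.56,-5.33,0,0,0.56,-5.33,0,0,0.56,-5.33,0,0,0.56,-5.33,0,0,0.56,-5.33,0,0,0,0,0,0,0,0,-5,0,0,0,-5,0,0,0,-3,0,0,0,0,0]'

```text
time: 39.62
position: [0.5738, -0.2269, 0.1666]
ee_rot: [0.668, 0.744, -0.001, -0.003]
force: [0.0, 0.3, 0.2]
width: 0.003
gripper_force: 0.0
```

>>> apply_moves --moves '[-0.3,3,0,0,-0.3,3,0,0,-0.1,1,0,0,-0.1,1,0,0,-0.05,0.5,0,0,-0.05,0.5,0,0,0,0,0,0]'

```text
time: 40.5
position: [0.5662, -0.1382, 0.1702]
ee_rot: [0.669, 0.744, -0.0, -0.0]
force: [0.3, -0.3, -0.7]
width: 0.008
gripper_force: 0.0
```

>>> apply_moves --moves '[-0.03,0.3,0,0,-0.03,0.3,0,0,-0.03,0.3,0,0,0,0,0,0]'

```text
time: 41.0
position: [0.5653, -0.129, 0.1704]
ee_rot: [0.669, 0.744, 0.0, -0.0]
force: [-0.7, 0.8, -0.3]
width: 0.006
gripper_force: 0.0
```

Expecting the stop near y = -0.125.

>>> apply_moves --moves '[-0.02,0.2,0,0,-0.02,0.2,0,0,-0.02,0.2,0,0,0,0,0,0]'

```text
time: 41.5
position: [0.5647, -0.1232, 0.1704]
ee_rot: [0.669, 0.744, -0.0, 0.0]
force: [-0.2, -0.7, 0.6]
width: 0.005
gripper_force: 0.4
```

>>> apply_moves --moves '[-0.01,0.15,0,0,-0.01,0.15,0,0,0,0,0,0]'

```text
time: 41.88
position: [0.5646, -0.1226, 0.1704]
ee_rot: [0.669, 0.743, -0.002, 0.002]
force: [2.7, -21.8, -2.6]
width: 0.005
gripper_force: 10.7
```

Stop reached at 22 N. I'm backing off, rising and checking.

>>> apply_moves --moves '[0.2,-2,0,0,0.4,-4,0,0,0.3,-4,4,0,0,-4,4,0,-1,-5,3,0,-2,-5,2,0,-2,-5,2,0,0,0,0,0,0,0,0,0]'

```text
time: 43.0
position: [0.5235, -0.4103, 0.3197]
ee_rot: [0.669, 0.743, 0.0, -0.0]
force: [-0.2, -0.0, -0.7]
width: 0.005
gripper_force: 0.0
```

Run:
```python
from h import *
t=camera("top");s=camera("scene");st=state();print(st["position"],st["force"],st["time"])
cv2.imwrite("pics/ga.png",np.hstack([cv2.resize(s[190:310,220:360],(400,343),interpolation=cv2.INTER_CUBIC),cv2.resize(t[170:275,270:392],(400,343),interpolation=cv2.INTER_CUBIC)]))
```

```text
[ 0.52388093 -0.40940708  0.31971821] [-0.09176512  0.7948414   0.47781786] 43.1
```

View pics/ga.png

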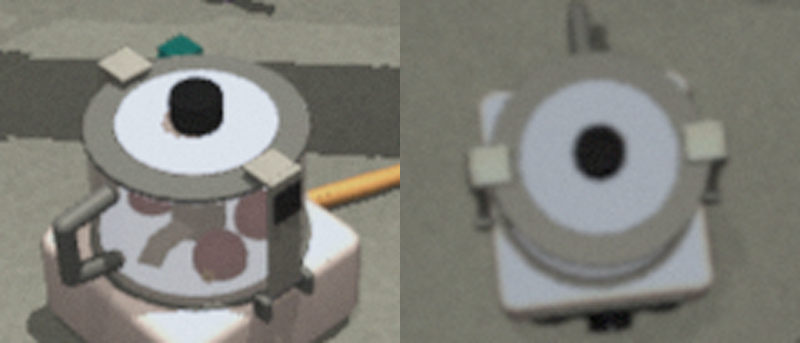

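Both clips are upright with their hooks over the flat lid, at (275,165) and (125,65) in the scene crop. The three onions and the blade are inside, so I'm handing in.

```bash
python3 -c "
from cell import *
print(hand_in())"
```

```text
the job is handed in; nothing more can be done
None
```

The job is handed in: the blade is fully down on the shaft, all three onions present are in the bowl, the lid is flat and home, both clips were then hooked over it, and the knife, jar and mug were not touched.

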